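# Release the ratchet clamp and set the pressed book on its airing rest

## Robot

A 7-joint arm with a two-finger parallel gripper is mounted at the origin on a cart in front of the work surface, level with it; the furniture and walls round the work are solid. World frame = base frame: x ahead of the robot, y to its left, z up, the work surface at z = 0. Lengths are in mm, angles in rad, forces in N, time in s.
With the tool pointing down it reaches from about 400 to 875 mm from the base axis. Payload 4.4 kg.
Tool frame: the origin (TCP) lies at the very end of the fingers, on their centre line; the grasp point (between the pads) lies 19 mm behind it; z points along the fingers, y is the line along which they close (so a half turn about z gives the same grasp; the last joint's range is limited). The gripper opens to 85 mm and grips with 20 to 120 N. Pads are 22 mm wide; open, the fingers measure 114 mm over their backs; the gripper's body (76 mm by 85 mm) begins 54 mm behind the grasp point. The pads swing forward as they close: fully open they stand 13 mm farther back than shut.
Start: joints at [-0.066, 0.628, 0.038, 1.517, -0.027, 0.996, -0.02], TCP at [650.014, 0.027, 231.313] pointing down, gripper open.
Joint ranges: [-3.06, 3.06], [-0.37, 2.12], [-1.25, 1.32], [0.18, 2.47], [-1.1, 4.24], [0.23, 1.98], [-2.94, 2.94]. Speed limits (rad/s): [2.57, 2.57, 3.14, 3.14, 3.14, 3.14, 3.14].

## Interface

Orientations are given as [roll, pitch, yaw] about the fixed x, y, z axes, in that order (R = Rz(yaw) Ry(pitch) Rx(roll)).
In Python, from cell import read_state, get_image, camera_params, finish_job gives the robot as it stands.
- The arm moves only by the tool arm_command, never from a script. Its argument "deltas" is a list of rows, each an object of numbers: "dx", "dy", "dz": the shift along the world's x, y, z in m; "yaw": the turn about the world's z in degrees; "jaw": the opening, from 0 (shut) to 1 (fully open). A call has 1 to 20 rows; each row is the pose to reach, as a shift and turn from the pose commanded when the call began; what a row does not reach only later rows make up. A row lasts 1/10 s, in which the tool goes at most 50 mm and 8.59 degrees, less where a joint would pass 70% of its speed; a pose out of reach is approached as far as the arm can. A call with a gripper value outside its range is refused whole. The fingers move at their own pace and stop on an object; the grip force is fixed at half the most. Time passes only in rows, so rows that repeat a pose let the fingers close. It gives the time, the measured TCP pose, the force, the opening and the grip force at its end, in the units of the state.
- read_state(): the state, without advancing time (a new reading comes with each control period).
- get_image(name): name is "scene" or "side" or "wrist"; returns (picture, depth): 400x640x3 uint8, red, green, blue; 400x640 float32, mm along the optical axis (not along the pixel's ray), 0 where there is no reading.
- camera_params(name): a dict with "camera_matrix" (3x3 intrinsics, pixels), "extrinsics" (4x4, takes a point from camera to world coordinates). Camera axes: x right, y down, z forward; pixel columns grow to the right and rows downward; lengths in mm; the calibration is good to about 2 mm. A picture is of the moment at which its call begins: read the wrist's pose just before it. camera_params takes no time and is no camera call; for the wrist camera it gives the pose at the moment of the call.
- finish_job(): hands the job in; it is judged then, once.
The state is a dict: "clock": time; "qpos": joint angles; "qd": joint speeds; "tau": joint torques, N m; "eef_pos": TCP position; "tool_rot": TCP orientation; "force": force on the tool from outside, world axes, zero at the start; "torque": the same for the moment, N m; "width": finger opening in mm; "gripper_force": force on a finger pad.
Only numpy, scipy, OpenCV 4.12 (cv2) and the standard library are available. Lean on these libraries where they do the work, as an engineer would, in place of code of your own. Each camera call takes 0.05 s, during which the arm holds its last target. There are 200 camera calls.

## Task

The thin book has been pressed long enough. Lift the clamp's ratchet pawl by its red knob and throw it right over so that it stays clear of the teeth, draw the toothed bar all the way back to its stop by the wooden knob, then take the book out and lean it flat against the slatted rest, about centred, long edge down behind the lip of the ledge. The ledge is set at a different height each time: let the book down gently until it stands, then let go; leave the clamp open and the other things where they are.

Things in the scene. Friction and masses are not known exactly. Their poses are not given: they have to be found in the camera images.
- clamp_bed (a point): Fixed pressing clamp: mid-point of the corner where its ledge meets its leaning board, 30 mm above the bench. x level along the ledge; z square out of the board, 25 deg above level; -y up the board, which leans 25 deg from vertical. Board 200 wide, reaches 114 mm up, 12 thick, nothing behind its top. Ledge 16 deep, no lip. The bar runs level, along the level part of z, in the plane x = 0.
- pawl_pin (a point): The pawl's level pivot pin, fixed, parallel to clamp_bed x, over the toothed bar, 100 mm above the bench. Iron cheeks round it reach 111 mm above the bench, 34 mm over both.
- pawl_knob (a point): Centre of the pawl's red knob, 17 mm diameter, 20 mm long along clamp_bed x, on a lever 55 mm from the pin. At the start the lever slants from the pin towards the book, 40 deg above level: the knob is 135 mm above the bench. It swings in the upright plane of the bar, and can turn between pads that pinch it along x.
- pawl (a joint): Pawl angle in rad: 0 down in the teeth; grows as the knob swings up and over, away from the book, to its stop at 1.75. Its own weight holds it: past about 0.9 it falls back on the stop and stays, below that it drops into the teeth. Clear of the teeth above about 0.3. At the start the sprung pad loads it: it takes a few N at the knob to lift it free.
- bar_knob (a point): Grip point in the upright turned wooden knob on the outer end of the toothed bar, 115 mm above the bench, 29 mm diameter here. The knob reaches from 90 to 134 mm above the bench; the block under it is 22 mm wide. At the start it stands 90 mm outward from the pawl pin, level along the bar.
- bar (a joint): How far the toothed bar is drawn back, m: 0 at the start, 0.05 at its stop; outward from the book, level, along the level part of clamp_bed z. About 3 N friction, stays where it is left. The pawl, when down, stops it. On its inner end a sprung cork-faced pad, 120 mm wide, 56 mm high, parallel to the board, presses the book with about 10 N and follows it for 4 mm.
- book: Thin cream book, rigid, 245 x 165 x 8 mm, 0.2 to 0.32 kg. Origin: centre of its large face that lies on the clamp's board; x along 245, y along 165, z through the thickness (other face at z = 8). It starts with a long edge on the clamp's ledge, leaning on the board, axes as clamp_bed: its upper edge is 82.5 mm from the origin along -y, 51 mm beyond the board's top.
- rest_seat (a point): Fixed slatted rest: a point on the front of its middle slat, 60 mm above the bench. x level along the rest; z square out of the slats, 35 deg above level; -y up the slats, which lean 35 deg from vertical. The outer two (x = -78 and 78, 30 wide) reach 130 mm up from here, the middle one 104. The ledge's top is fixed 0 to 40 mm up the slope from here: not reported, to be felt or seen.
- rest: The whole rest, fixed, on the bench straight under rest_seat. Its felt-lined ledge is 220 long, square to the slats, 22 deep, then a lip 6 mm high and 5 thick; it holds its place. The seated book: origin at x = 0 in rest_seat, 82.5 mm up the slope from the ledge's top, z = 0 (or 8 if turned over), axes as rest_seat.
- glue_pot: Bystander: grey stoneware pot, 72 mm diameter, 65 high, behind the clamp. Origin: centre of its underside.
- weight: Bystander: dark green cloth-covered iron weight, 55 x 110 x 45 mm, behind the clamp. Origin: centre of its underside.
- spool: Bystander: wooden spool of red thread, 42 mm diameter, 52 high, behind the rest. Origin: centre of its underside.

How it is judged:
By the outcome, as a careful person would: the job done as asked, in the order asked, and still so for the second after the job is handed in, with the robot touching nothing.
It also fails if it takes over 69 s, if anything falls off the work surface, if the arm or the gripper's body presses on something with over 40 N, if the wrist force passes 120 N, or if a joint passes its speed limit or range.

## Working session

There is one attempt and no reset: what is moved stays moved. The work goes in short steps, Python scripts to look and compute and a tool call to move; the robot and the scene stay as the last step left them, time stands still between calls to the robot, and variables do not carry over. Pictures are saved under pics/ and viewed, at most 10 in all, crops included, and the job is handed in when it is done.

Besides the shell and the picture viewer there is one more tool, called after "Call:" in YAML: its name, and indented under it one key for each argument. arm_command: Moves the arm, as the interface text tells. Its arguments: {"type":"object","properties":{"deltas":{"type":"array"}},"required":["deltas"]}

```bash
mkdir -p pics; ls
cat > h.py <<'E'
import numpy as np, cv2
from cell import *
def grab(n,save):
    p,d=get_image(n); cv2.imwrite(f'pics/{save}.png',p[:,:,::-1]); np.save(f'pics/{save}.npy',d)
    c=camera_params(n); np.savez(f'pics/{save}_c.npz',K=c['camera_matrix'],E=c['extrinsics'])
def pts(save,uv):
    d=np.load(f'pics/{save}.npy'); c=np.load(f'pics/{save}_c.npz'); K=c['K'];E=c['E']; o=[]
    for u,v in uv:
        z=d[int(v),int(u)]; q=np.linalg.inv(K)@[u,v,1]*z; o.append((E@np.r_[q,1])[:3])
    return np.round(o,1)
def cloud(save):
    d=np.load(f'pics/{save}.npy'); c=np.load(f'pics/{save}_c.npz'); K=c['K'];E=c['E']
    v,u=np.mgrid[:400,:640]; q=np.stack([u,v,np.ones_like(u)],-1)@np.linalg.inv(K).T*d[...,None]
    P=q@E[:3,:3].T+E[:3,3]; P[d==0]=np.nan; return P
def proj(save,X):
    c=np.load(f'pics/{save}_c.npz'); q=np.linalg.inv(c['E'])@np.r_[X,1]; q=c['K']@q[:3]; return q[:2]/q[2]
E
python3 - <<'E'
from h import *
grab('scene','s0');grab('side','d0')
a=np.vstack([cv2.imread('pics/s0.png'),cv2.imread('pics/d0.png')]); cv2.imwrite('pics/both.png',cv2.resize(a,(480,600)))
print(read_state())
for n in ('scene','side','wrist'): print(np.round(camera_params(n)['extrinsics'],2).tolist(),camera_params(n)['camera_matrix'][0])
E
```

```text
pics
{'clock': 0.1, 'qpos': array([-0.06584607,  0.62926759,  0.03845447,  1.51824624, -0.02702378,
        0.99629573, -0.0199936 ]), 'qd': array([ 0.00011014, -0.00266168,  0.0005145 , -0.00228457,  0.00025088,
        0.00197948, -0.00116893]), 'tau': array([ 3.65140630e-03, -5.64529252e+01,  1.23032581e+00, -1.93971133e+01,
        1.11524854e-02,  5.46943455e-03, -1.37002465e-05]), 'eef_pos': array([6.49451728e+02, 6.22754147e-02, 2.30479126e+02]), 'tool_rot': array([-3.13989373e+00,  3.11926893e-06,  1.57082849e+00]), 'force': array([-0.0791656 , -0.2272702 , -1.00304685]), 'torque': array([ 0.00029584, -0.02317866,  0.00116389]), 'gripper_force': 0.0, 'width': 85.58278859094494}
[[0.67, -0.54, 0.51, 151.96], [-0.74, -0.5, 0.45, -313.83], [0.01, -0.68, -0.73, 761.29], [0.0, 0.0, 0.0, 1.0]] [419.47653449   0.         319.07808677]
[[-1.0, -0.01, 0.04, 590.14], [-0.04, 0.5, -0.87, 908.0], [-0.01, -0.87, -0.5, 589.17], [0.0, 0.0, 0.0, 1.0]] [420.17149183   0.         311.61589502]
[[1.0, 0.0, -0.0, 649.8], [0.0, -0.95, -0.32, 81.73], [-0.0, 0.32, -0.95, 372.55], [0.0, 0.0, 0.0, 1.0]] [357.5266226    0.         322.75299017]
```

View pics/s0.png

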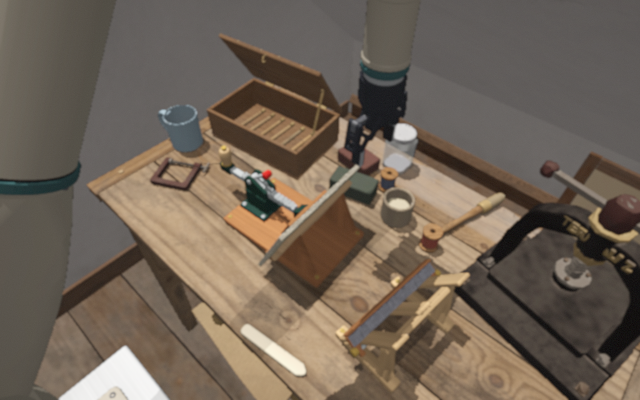

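View pics/d0.png

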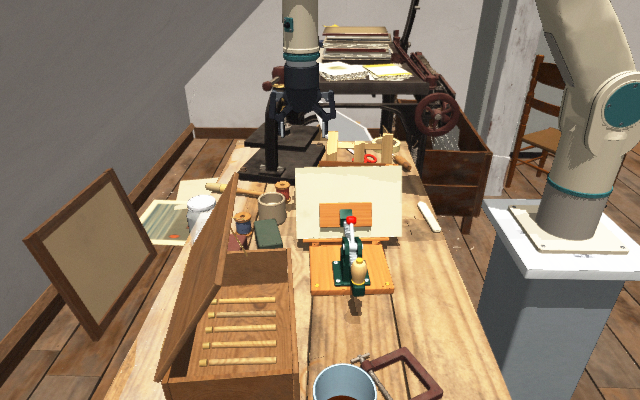

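The scene view shows the clamp with its red knob at about (266,174), the wooden knob at (226,157), and the rest at (400,310). The side view shows the clamp facing the camera: red knob (350,222), wooden knob (358,270), book face spanning (296..402, 167..238). The rest is behind it.

Run:
```python
from h import *
P=cloud('d0'); I=cv2.imread('pics/d0.png')[:,:,::-1].astype(int)
def plane(Q):
    c=Q.mean(0); u,s,vt=np.linalg.svd(Q-c); n=vt[2]; n*=np.sign(n[2]); return c,n,s[2]/len(Q)**.5
# book face
M=np.zeros((400,640),bool); M[172:198,302:398]=1
c,n,r=plane(P[M]); print('book',c,n,r,'elev',np.degrees(np.arcsin(n[2])),'az',np.degrees(np.arctan2(n[1],n[0])))
# book mask: near plane & cream
D=np.abs((P-c)@n)<4
B=D&(I.min(2)>150); B[:160]=0;B[245:]=0;B[:,:285]=0;B[:,410:]=0
Q=P[B]; x=np.cross([0,0,1],n); x/=np.linalg.norm(x); up=np.cross(n,x)
print('x axis',x,'ext x',np.percentile((Q-c)@x,[.2,99.8]),'up',np.percentile((Q-c)@up,[.2,99.8]))
red=(I[...,0]>170)&(I[...,1]<70)&(I[...,2]<70); red[:205]=0;red[240:]=0;red[:,:335]=0;red[:,365:]=0
print('red side',red.sum(),np.argwhere(red).mean(0),np.nanmedian(P[red],0),np.nanmin(P[red],0),np.nanmax(P[red],0))
Ps=cloud('s0'); Is=cv2.imread('pics/s0.png')[:,:,::-1].astype(int)
red=(Is[...,0]>170)&(Is[...,1]<70)&(Is[...,2]<70); red[:165]=0;red[185:]=0;red[:,:255]=0;red[:,280:]=0
print('red scene',red.sum(),np.nanmedian(Ps[red],0),np.nanmin(Ps[red],0),np.nanmax(Ps[red],0))
print('knob side',pts('d0',[(358,262),(358,268),(358,274),(358,280)])); print('knob sc',pts('s0',[(225,150),(226,155),(227,161)]))
c1=cv2.resize(cv2.imread('pics/s0.png')[120:400,190:490],None,fx=2,fy=2,interpolation=3);cv2.imwrite('pics/c1.png',c1)
```

```text
Traceback (most recent call last):
numpy.linalg.LinAlgError: SVD did not converge
```

```bash
cat >> h.py <<'E'
def plane(Q):
    Q=Q[~np.isnan(Q[:,0])]; c=np.median(Q,0)
    for _ in range(4):
        m=Q.mean(0); n=np.linalg.svd(Q-m,full_matrices=False)[2][2]; n*=np.sign(n[2]); e=np.abs((Q-m)@n); Q=Q[e<=max(3,2*np.median(e))]
    return m,n,np.std((Q-m)@n)
E
cat > a.py <<'E'
from h import *
P=cloud('d0'); I=cv2.imread('pics/d0.png')[:,:,::-1].astype(int)
M=np.zeros((400,640),bool); M[172:198,302:398]=1
c,n,r=plane(P[M]); print('book',c,n,r,'elev',np.degrees(np.arcsin(n[2])),'az',np.degrees(np.arctan2(n[1],n[0])))
D=np.abs((P-c)@n)<5
B=D&(I.min(2)>140); B[:160]=0;B[245:]=0;B[:,:285]=0;B[:,410:]=0
Q=P[B]; x=np.cross([0,0,1],n); x/=np.linalg.norm(x); up=np.cross(n,x)
print('x axis',x,'ext x',np.percentile((Q-c)@x,[.2,99.8]),'up',np.percentile((Q-c)@up,[.2,99.8]))
def st(t,Q): print(t,len(Q),np.round(np.nanmedian(Q,0),1),np.round(np.nanmin(Q,0),1),np.round(np.nanmax(Q,0),1))
red=(I[...,0]>170)&(I[...,1]<70)&(I[...,2]<70); red[:205]=0;red[240:]=0;red[:,:335]=0;red[:,365:]=0
st('red side',P[red])
Ps=cloud('s0'); Is=cv2.imread('pics/s0.png')[:,:,::-1].astype(int)
red=(Is[...,0]>170)&(Is[...,1]<70)&(Is[...,2]<70); red[:165]=0;red[185:]=0;red[:,:255]=0;red[:,280:]=0
st('red scene',Ps[red])
print('knob side',pts('d0',[(358,262),(358,268),(358,274),(358,280)])); print('knob sc',pts('s0',[(225,150),(226,155),(227,161)]))
c1=cv2.resize(cv2.imread('pics/s0.png')[120:400,190:490],None,fx=2,fy=2,interpolation=3);cv2.imwrite('pics/c1.png',c1)
E
python3 a.py
```

```text
book [541.41504583  48.18357616 143.27345682] [-0.06181902  0.90449332  0.42198371] 1.4094679454664003 elev 24.959890676789158 az 93.90988955256846
x axis [-0.99767252 -0.0681875   0.        ] ext x [-125.85301732  118.35959171] up [-122.68163118   41.68633372]
red side 60 [544.3 191.4 138.7] [536.1 181.4 130.6] [554.3 195.7 142.8]
red scene 26 [538.7 181.9 140.9] [532.8 177.3 135.9] [545.5 186.3 143. ]
knob side [[537.7 324.9 135.6]
 [537.5 329.3 125.9]
 [537.3 333.1 115.7]
 [536.4 329.6  99.3]]
knob sc [[533.6 313.2 129.6]
 [529.2 306.2 121.8]
 [529.4 307.6 102.3]]
```

View pics/c1.png

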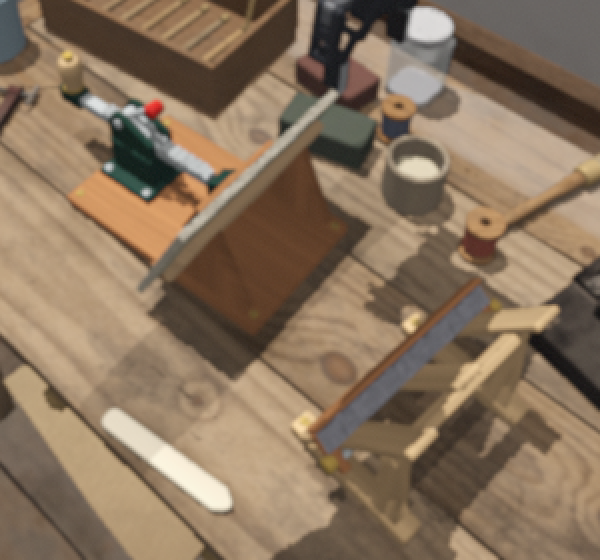

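The crop shows the rest's felt ledge and lip (blue strip) on the clamp side. Its slats lean away to -y, so it faces nearly the same way as the clamp. Next I look with the wrist camera, over the rest and then over the clamp.

Call:
arm_command:
  deltas:
    - {"dx":-0.02,"dy":-0.03,"dz":0.03}
    - {"dx":-0.04,"dy":-0.06,"dz":0.06}
    - {"dx":-0.06,"dy":-0.1,"dz":0.09}
    - {"dx":-0.06,"dy":-0.1,"dz":0.1}
    - {"dx":-0.06,"dy":-0.1,"dz":0.1}
    - {"dx":-0.06,"dy":-0.1,"dz":0.1}

```text
invalid input at $.deltas[0]: expected keys dx, dy, dz, yaw, jaw
```

```bash
python3 -c "
from h import *
print(read_state()['eef_pos']); grab('wrist','w1')"
```

```text
[6.49451728e+02 6.22754147e-02 2.30479126e+02]
```

Call:
arm_command:
  deltas:
    - {"dx":0,"dy":0.05,"dz":0.01}
    - {"dx":-0.01,"dy":0.1,"dz":0.01}
    - {"dx":-0.02,"dy":0.15,"dz":0.01}
    - {"dx":-0.03,"dy":0.2,"dz":0.01}
    - {"dx":-0.04,"dy":0.25,"dz":0.0}
    - {"dx":-0.05,"dy":0.28,"dz":0.0}
    - {"dx":-0.05,"dy":0.3,"dz":0.0}
    - {"dx":-0.05,"dy":0.3,"dz":0.0}
    - {"dx":-0.05,"dy":0.3,"dz":0.0}
    - {"dx":-0.05,"dy":0.3,"dz":0.0}

```text
invalid input at $.deltas[0]: expected keys dx, dy, dz, yaw, jaw
```

```bash
python3 -c "
from h import *
print(read_state()['eef_pos']); grab('wrist','w2')"
```

```text
[6.49517682e+02 3.42650880e-02 2.30576173e+02]
```

View pics/w1.png

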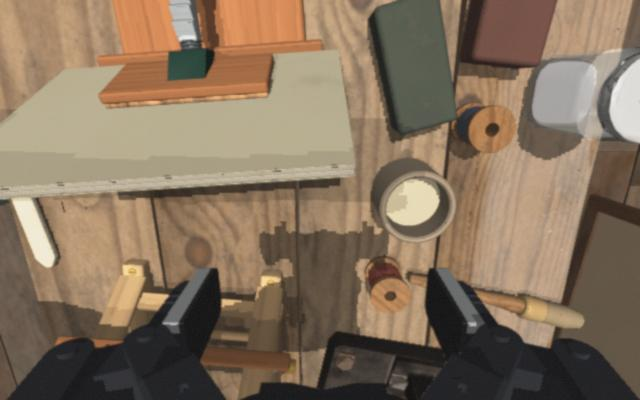

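View pics/w2.png

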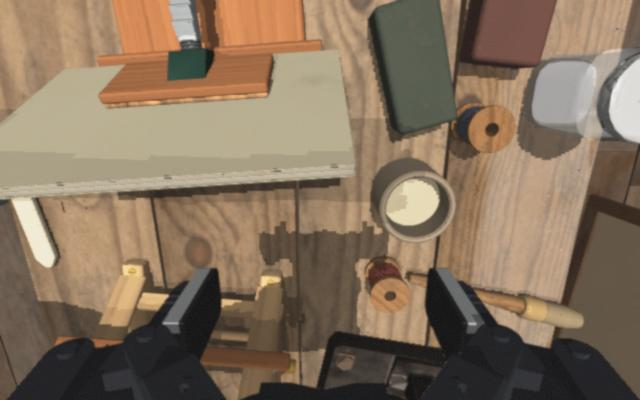

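Call:
arm_command:
  deltas:
    - {"dx":-0.02,"dy":-0.04,"dz":0.03,"yaw":0,"jaw":1}
    - {"dx":-0.04,"dy":-0.08,"dz":0.06,"yaw":0,"jaw":1}
    - {"dx":-0.06,"dy":-0.12,"dz":0.09,"yaw":0,"jaw":1}
    - {"dx":-0.08,"dy":-0.15,"dz":0.12,"yaw":0,"jaw":1}
    - {"dx":-0.08,"dy":-0.17,"dz":0.12,"yaw":0,"jaw":1}
    - {"dx":-0.08,"dy":-0.17,"dz":0.12,"yaw":0,"jaw":1}
    - {"dx":-0.08,"dy":-0.17,"dz":0.12,"yaw":0,"jaw":1}

```text
clock: 0.9
eef_pos: [569.8, -170.1, 351.2]
tool_rot: [-3.142, -0.001, 1.57]
force: [-0.2, 0.4, -0.0]
width: 85.4
gripper_force: 0.0
```

```bash
python3 -c "
from h import *
print(read_state()['eef_pos']); grab('wrist','w1')"
```

```text
[ 569.79196804 -170.05541547  351.15613274]
```

Call:
arm_command:
  deltas:
    - {"dx":-0.01,"dy":0.05,"dz":0,"yaw":0,"jaw":1}
    - {"dx":-0.02,"dy":0.1,"dz":0,"yaw":0,"jaw":1}
    - {"dx":-0.03,"dy":0.15,"dz":0,"yaw":0,"jaw":1}
    - {"dx":-0.03,"dy":0.2,"dz":0,"yaw":0,"jaw":1}
    - {"dx":-0.03,"dy":0.25,"dz":0,"yaw":0,"jaw":1}
    - {"dx":-0.03,"dy":0.3,"dz":0,"yaw":0,"jaw":1}
    - {"dx":-0.03,"dy":0.35,"dz":0,"yaw":0,"jaw":1}
    - {"dx":-0.03,"dy":0.37,"dz":0,"yaw":0,"jaw":1}
    - {"dx":-0.03,"dy":0.37,"dz":0,"yaw":0,"jaw":1}
    - {"dx":-0.03,"dy":0.37,"dz":0,"yaw":0,"jaw":1}

```text
clock: 1.95
eef_pos: [539.1, 201.3, 350.3]
tool_rot: [-3.14, 0.001, 1.574]
force: [-0.3, -0.7, -0.4]
width: 85.7
gripper_force: 0.0
```

```bash
python3 -c "
from h import *
print(read_state()['eef_pos']); grab('wrist','w2')
a=np.vstack([cv2.imread('pics/w1.png'),cv2.imread('pics/w2.png')]); cv2.imwrite('pics/b1.png',cv2.resize(a,(480,600)))"
```

```text
[539.10441837 201.28291717 350.30229743]
```

View pics/b1.png

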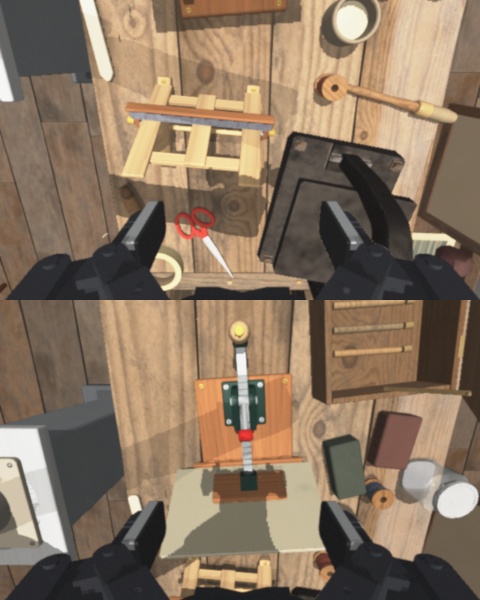

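Wrist views (shown at 3/4 scale). In the upper one, the rest's lip runs (125,106)–(272,120), with felt behind it and three slats at (140,150), (198,145), (252,150). In the lower one, the red knob is at (246,435), the wooden knob at (238,332), and the book's top edge is near row 552.

```bash
cat > b.py <<'E'
from h import *
S=4/3
P=cloud('w2'); I=cv2.imread('pics/w2.png')[:,:,::-1].astype(int)
def st(t,Q): print(t,len(Q),'med',np.round(np.nanmedian(Q,0),1),'lo',np.round(np.nanpercentile(Q,2,0),1),'hi',np.round(np.nanpercentile(Q,98,0),1))
red=(I[...,0]>150)&(I[...,1]<70)&(I[...,2]<70); red[:165]=0;red[195:]=0;red[:,:310]=0;red[:,350:]=0
st('red w2',P[red]); K=P[20:70,295:340].reshape(-1,3); K=K[K[:,2]>88]; st('barknob',K); st('barknob top',K[K[:,2]>125])
M=np.zeros((400,640),bool); M[278:325,240:410]=1
c,n,r=plane(P[M]); print('book',c,n,r,'elev',np.degrees(np.arcsin(n[2])),'az',np.degrees(np.arctan2(n[1],n[0])))
x=np.cross([0,0,1],n); x/=np.linalg.norm(x); up=np.cross(n,x)
D=(np.abs((P-c)@n)<5)&(I.min(2)>90); D[:215]=0; D[345:]=0; D[:,:200]=0;D[:,440:]=0
Q=P[D]-c; e=np.percentile(Q@x,[.3,99.7]); f=np.percentile(Q@up,[.3,99.7]); print('ext',e,f); print('top mid',c+x*e.mean()+up*f[1])
P=cloud('w1'); I=cv2.imread('pics/w1.png')[:,:,::-1].astype(int)
M=np.zeros((400,640),bool)
for u,v in [(187,200),(264,193),(336,200)]: M[v-18:v+10,u-7:u+7]=1
c,n,r=plane(P[M]); print('slats',c,n,r,'elev',np.degrees(np.arcsin(n[2])),'az',np.degrees(np.arctan2(n[1],n[0])))
for u,v in [(187,200),(264,193),(336,200)]: print(np.round((P[v,u-28:u+29:4]-c)@n))
x=np.cross([0,0,1],n); x/=np.linalg.norm(x); up=np.cross(n,x)
for u in (190,228,300,345):
    print(u); 
    for v in range(128,172,2):
        q=P[v,u]-c; print(v,I[v,u],np.round(P[v,u]),'x %.0f up %.1f z %.1f'%(q@x,q@up,q@n))
E
python3 b.py
```

```text
red w2 252 med [543.9 185.6 142. ] lo [535.7 177.4 138.5] hi [553.1 191.7 144. ]
barknob 840 med [535.1 314.5 130.2] lo [522.7 301.7  88.6] hi [548.1 328.6 138.9]
barknob top 631 med [535.1 316.1 131. ] lo [523.8 305.1 125.3] hi [547.1 327.4 139. ]
book [541.19647913  45.89411092 146.32559725] [-0.0592217   0.905094    0.42106726] 0.7156480463723112 elev 24.90198661646909 az 93.74361503727108
ext [-123.81797233  118.90554325] [-124.56637025   40.60281068]
top mid [544.76371701  28.99444799 183.15354088]
slats [ 504.06619978 -204.29824094  116.71764177] [0.07415134 0.81661133 0.57240503] 0.6324456107063223 elev 34.91810680410462 az 84.81155912935942
[-119. -120. -118. -118.   -0.    0.    1.    1.   -1.   -0.   -0.   -2.
  -35.  -49.  -64.]
[-102. -103. -101. -102.   -1.    1.    0.   -1.   -0.    0.   -0.  -98.
  -95.  -97.  -95.]
[-103. -102. -101.   -2.   -1.   -1.    0.   -1.    1.    0.  -97.  -99.
 -129.  -97.  -98.]
190
128 [224 191 150] [ 388. -148.   -2.] x 120 up -123.3 z -30.8
130 [230 200 157] [ 388. -151.   -2.] x 120 up -122.0 z -33.3
132 [233 206 162] [ 388. -154.   -1.
[... 4408 characters left out ...]
] [ 598. -166.   50.] x -90 up -81.1 z 0.1
150 [223 184 132] [ 598. -168.   53.] x -90 up -77.4 z 0.3
152 [193 142  98] [ 595. -163.   92.] x -87 up -48.1 z 26.4
154 [190 126  82] [ 595. -165.   95.] x -87 up -44.9 z 26.5
156 [196 129  84] [ 595. -166.  100.] x -87 up -39.9 z 28.5
158 [194 128  84] [ 595. -168.  101.] x -87 up -37.9 z 27.3
160 [220 146  94] [ 595. -170.  104.] x -87 up -34.7 z 27.6
162 [222 149  98] [ 595. -172.  104.] x -87 up -33.7 z 25.4
164 [150 130 124] [ 595. -176.   95.] x -88 up -38.1 z 17.4
166 [133 133 138] [ 596. -179.   92.] x -89 up -39.0 z 13.1
168 [133 132 137] [ 596. -182.   91.] x -89 up -38.6 z 10.2
170 [141 139 144] [ 596. -185.   90.] x -90 up -38.1 z 7.3
```

Call:
arm_command:
  deltas:
    - {"dx":0.004,"dy":-0.015,"dz":-0.03,"yaw":3.8,"jaw":0.55}
    - {"dx":0.004,"dy":-0.015,"dz":-0.07,"yaw":3.8,"jaw":0.55}
    - {"dx":0.004,"dy":-0.015,"dz":-0.11,"yaw":3.8,"jaw":0.55}
    - {"dx":0.004,"dy":-0.015,"dz":-0.15,"yaw":3.8,"jaw":0.55}
    - {"dx":0.004,"dy":-0.015,"dz":-0.18,"yaw":3.8,"jaw":0.55}
    - {"dx":0.004,"dy":-0.015,"dz":-0.205,"yaw":3.8,"jaw":0.55}
    - {"dx":0.004,"dy":-0.015,"dz":-0.22,"yaw":3.8,"jaw":0.55}
    - {"dx":0.004,"dy":-0.015,"dz":-0.23,"yaw":3.8,"jaw":0.55}
    - {"dx":0.004,"dy":-0.015,"dz":-0.234,"yaw":3.8,"jaw":0.55}
    - {"dx":0.004,"dy":-0.015,"dz":-0.234,"yaw":3.8,"jaw":0.55}
    - {"dx":0.004,"dy":-0.015,"dz":-0.234,"yaw":3.8,"jaw":0.55}

```text
clock: 3.1
eef_pos: [544.7, 185.0, 118.1]
tool_rot: [3.14, -0.0, 1.637]
force: [0.3, 0.1, 0.5]
width: 46.9
gripper_force: 0.0
```

Call:
arm_command:
  deltas:
    - {"dx":0,"dy":0,"dz":0,"yaw":0,"jaw":0.35}
    - {"dx":0,"dy":0,"dz":0,"yaw":0,"jaw":0.25}
    - {"dx":0,"dy":0,"dz":0,"yaw":0,"jaw":0.15}
    - {"dx":0,"dy":0,"dz":0,"yaw":0,"jaw":0.05}
    - {"dx":0,"dy":0,"dz":0,"yaw":0,"jaw":0.05}
    - {"dx":0,"dy":0,"dz":0,"yaw":0,"jaw":0.05}
    - {"dx":0,"dy":0,"dz":0,"yaw":0,"jaw":0.05}

```text
clock: 3.8
eef_pos: [543.6, 184.9, 118.0]
tool_rot: [-3.141, 0.0, 1.637]
force: [-3.0, 0.1, 5.6]
width: 18.2
gripper_force: 58.4
```

Run:
```python
from h import *
th=np.radians(40); az=np.radians(93.8); o=np.array([np.cos(az),np.sin(az)])
for a in np.radians([8,17,26,35,44,53,62,70,78,85,91,96]):
    h=-55*np.cos(th+a)+55*np.cos(th); v=55*(np.sin(th+a)-np.sin(th)); print(np.round([h*o[0],h*o[1],v],1).tolist())
P=cloud('w1'); c,n=np.array([504.07,-204.3,116.72]),np.array([.07415,.81661,.57241])
x=np.cross([0,0,1],n); x/=np.linalg.norm(x); up=np.cross(n,x)
Q=P[130:245,140:390].reshape(-1,3)-c; s=np.abs(Q@n)<2.5; Q=Q[s]; a,b=Q@x,Q@up
for lo in (-30,-15,0,15,30,45,60): 
    t=np.sort(a[(b>lo)&(b<lo+15)]); k=np.where(np.diff(t)>8)[0]; print(lo,[(round(g[0]),round(g[-1])) for g in np.split(t,k+1) if len(g)>3])
print('x',x,'up',up)
```

```text
[-0.4, 5.3, 5.5]
[-0.8, 12.2, 10.8]
[-1.3, 19.7, 14.9]
[-1.8, 27.8, 17.8]
[-2.4, 36.3, 19.3]
[-3.0, 44.9, 19.6]
[-3.6, 53.4, 18.4]
[-4.0, 60.8, 16.3]
[-4.5, 67.8, 13.2]
[-4.9, 73.5, 9.7]
[-5.2, 78.0, 6.2]
[-5.4, 81.5, 2.9]
-30 [(-92, -63), (-15, 15), (63, 92)]
-15 [(-92, -63), (-15, 15), (63, 92)]
0 [(-93, -63), (-15, 15), (62, 92)]
15 [(-93, -63), (-15, 15), (62, 92)]
30 [(-93, -63), (-15, 14), (62, 92)]
45 [(-93, -63), (63, 92)]
60 []
x [-0.9959028   0.09043018  0.        ] up [-0.05176314 -0.57006472  0.81996958]
```

Call:
arm_command:
  deltas:
    - {"dx":0,"dy":0.005,"dz":0.0055,"yaw":0,"jaw":0.05}
    - {"dx":-0.001,"dy":0.012,"dz":0.011,"yaw":0,"jaw":0.05}
    - {"dx":-0.001,"dy":0.02,"dz":0.015,"yaw":0,"jaw":0.05}
    - {"dx":-0.002,"dy":0.028,"dz":0.018,"yaw":0,"jaw":0.05}
    - {"dx":-0.002,"dy":0.036,"dz":0.0195,"yaw":0,"jaw":0.05}
    - {"dx":-0.003,"dy":0.045,"dz":0.0195,"yaw":0,"jaw":0.05}
    - {"dx":-0.0035,"dy":0.053,"dz":0.0185,"yaw":0,"jaw":0.05}
    - {"dx":-0.004,"dy":0.061,"dz":0.0165,"yaw":0,"jaw":0.05}
    - {"dx":-0.0045,"dy":0.068,"dz":0.013,"yaw":0,"jaw":0.05}
    - {"dx":-0.005,"dy":0.0735,"dz":0.01,"yaw":0,"jaw":0.05}
    - {"dx":-0.005,"dy":0.078,"dz":0.0065,"yaw":0,"jaw":0.05}
    - {"dx":-0.005,"dy":0.08,"dz":0.005,"yaw":0,"jaw":0.05}
    - {"dx":-0.005,"dy":0.08,"dz":0.005,"yaw":0,"jaw":0.05}
    - {"dx":-0.005,"dy":0.08,"dz":0.005,"yaw":0,"jaw":0.05}

```text
clock: 5.2
eef_pos: [538.1, 266.4, 123.8]
tool_rot: [-3.141, -0.001, 1.638]
force: [-3.0, -2.0, 5.3]
width: 18.2
gripper_force: 62.7
```

Call:
arm_command:
  deltas:
    - {"dx":0,"dy":0,"dz":0,"yaw":0,"jaw":0.4}
    - {"dx":0,"dy":0,"dz":0,"yaw":0,"jaw":0.5}
    - {"dx":0,"dy":0,"dz":0,"yaw":0,"jaw":0.55}
    - {"dx":0,"dy":0,"dz":0.02,"yaw":0,"jaw":0.6}
    - {"dx":0,"dy":0,"dz":0.045,"yaw":0,"jaw":0.6}
    - {"dx":0,"dy":0.02,"dz":0.055,"yaw":0,"jaw":0.6}
    - {"dx":-0.002,"dy":0.04,"dz":0.055,"yaw":0,"jaw":0.6}
    - {"dx":-0.003,"dy":0.05,"dz":0.055,"yaw":0,"jaw":0.6}
    - {"dx":-0.003,"dy":0.051,"dz":0.04,"yaw":0,"jaw":0.6}
    - {"dx":-0.003,"dy":0.051,"dz":0.02,"yaw":0,"jaw":0.6}
    - {"dx":-0.003,"dy":0.051,"dz":0,"yaw":0,"jaw":0.6}
    - {"dx":-0.003,"dy":0.051,"dz":-0.015,"yaw":0,"jaw":0.6}
    - {"dx":-0.003,"dy":0.051,"dz":-0.025,"yaw":0,"jaw":0.6}
    - {"dx":-0.003,"dy":0.051,"dz":-0.025,"yaw":0,"jaw":0.5}
    - {"dx":-0.003,"dy":0.051,"dz":-0.025,"yaw":0,"jaw":0.35}
    - {"dx":-0.003,"dy":0.051,"dz":-0.025,"yaw":0,"jaw":0.2}
    - {"dx":-0.003,"dy":0.051,"dz":-0.025,"yaw":0,"jaw":0.2}
    - {"dx":-0.003,"dy":0.051,"dz":-0.025,"yaw":0,"jaw":0.2}

```text
clock: 7.0
eef_pos: [534.5, 316.0, 97.8]
tool_rot: [-3.139, 0.0, 1.637]
force: [-6.1, -2.0, 2.7]
width: 26.6
gripper_force: 59.2
```

Run:
```python
from h import *
grab('side','d2'); P=cloud('d2'); I=cv2.imread('pics/d2.png')[:,:,::-1].astype(int)
red=(I[...,0]>150)&(I[...,1]<70)&(I[...,2]<70); red[:195]=0;red[260:]=0;red[:,:325]=0;red[:,375:]=0
print(red.sum(), np.nanmedian(P[red],0)); print(read_state()['eef_pos'])
```

```text
1 [533.08239601 277.046181   132.91449734]
[534.52245226 315.9900646   97.77570189]
```

Call:
arm_command:
  deltas:
    - {"dx":0,"dy":0.004,"dz":0,"yaw":0,"jaw":0.2}
    - {"dx":-0.001,"dy":0.01,"dz":0,"yaw":0,"jaw":0.2}
    - {"dx":-0.001,"dy":0.018,"dz":0,"yaw":0,"jaw":0.2}
    - {"dx":-0.002,"dy":0.026,"dz":0,"yaw":0,"jaw":0.2}
    - {"dx":-0.002,"dy":0.034,"dz":0,"yaw":0,"jaw":0.2}
    - {"dx":-0.003,"dy":0.042,"dz":0,"yaw":0,"jaw":0.2}
    - {"dx":-0.003,"dy":0.047,"dz":0,"yaw":0,"jaw":0.2}
    - {"dx":-0.003,"dy":0.05,"dz":0,"yaw":0,"jaw":0.2}
    - {"dx":-0.003,"dy":0.052,"dz":0,"yaw":0,"jaw":0.2}
    - {"dx":-0.003,"dy":0.053,"dz":0,"yaw":0,"jaw":0.2}
    - {"dx":-0.003,"dy":0.053,"dz":0,"yaw":0,"jaw":0.2}

```text
clock: 8.15
eef_pos: [531.5, 360.7, 97.7]
tool_rot: [-3.135, 0.012, 1.634]
force: [-8.1, -15.3, 11.6]
width: 26.8
gripper_force: 60.1
```

Call:
arm_command:
  deltas:
    - {"dx":0,"dy":0.002,"dz":0,"yaw":0,"jaw":0.2}
    - {"dx":0,"dy":0.004,"dz":0,"yaw":0,"jaw":0.2}
    - {"dx":0,"dy":0.006,"dz":0,"yaw":0,"jaw":0.2}
    - {"dx":0,"dy":0.006,"dz":0,"yaw":0,"jaw":0.2}
    - {"dx":0,"dy":0.006,"dz":0,"yaw":0,"jaw":0.2}

```text
clock: 8.65
eef_pos: [531.5, 360.7, 97.7]
tool_rot: [-3.132, 0.021, 1.632]
force: [-10.8, -24.4, 18.1]
width: 26.7
gripper_force: 60.7
```

Run:
```python
from h import *
s=read_state(); print(s['eef_pos'],s['force'],s['torque'],s['tau'],s['qpos'])
grab('side','d3');grab('wrist','w3')
a=np.hstack([cv2.resize(cv2.imread('pics/d3.png')[190:330,280:440],None,fx=2.5,fy=2.5),cv2.resize(cv2.imread('pics/w3.png')[:350,120:520],(400,350))]); cv2.imwrite('pics/c3.png',a)
```

```text
[531.46782974 360.68208239  97.67988872] [-10.80250167 -24.35667936  18.10768259] [-4.97089995  2.03482096  0.27449765] [ -9.50739115 -52.94228554  -8.1709823  -24.99697566  -3.12046297
  -7.65397936  -0.24332193] [-0.63880432  0.78219027 -0.01309043  1.63116066  0.03121804  0.7481578
 -0.61005482]
```

View pics/c3.png

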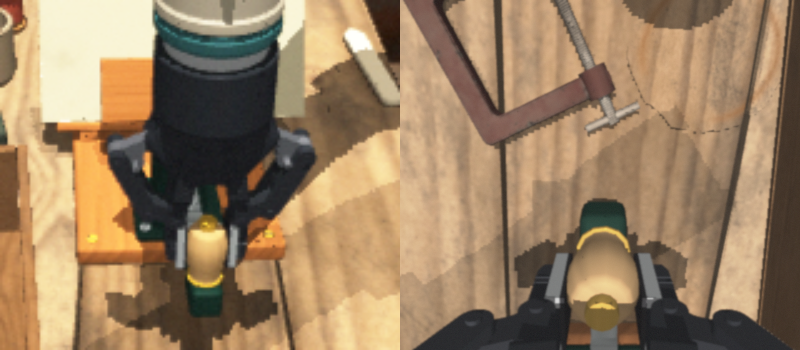

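The crops show the pads still centred on the wooden knob, and nothing visibly blocks it. I'll measure the knob's actual travel.

Run:
```python
from h import *
def st(t,Q): print(t,len(Q),'med',np.round(np.nanmedian(Q,0),1),'lo',np.round(np.nanpercentile(Q,2,0),1),'hi',np.round(np.nanpercentile(Q,98,0),1))
def wood(I,P,lo,hi):
    m=(I[...,0]>120)&(I[...,0]-I[...,2]>40)&(P[...,2]>100)&(P[...,2]<137)&(abs(P[...,0]-533)<20)&(P[...,1]>lo)&(P[...,1]<hi); return P[m]
for n in ('d0','d3','w2','w3'):
    P=cloud(n); I=cv2.imread(f'pics/{n}.png')[:,:,::-1].astype(int); st(n,wood(I,P,290,400))
```

```text
d0 269 med [536.6 328.  122.5] lo [523.  315.8 101.7] hi [549.  333.6 136.6]
d3 287 med [533.1 377.6 122.5] lo [520.1 367.1 101.3] hi [544.6 382.4 136.2]
w2 585 med [535.  316.1 130.1] lo [522.5 305.1 121.8] hi [548.2 328.8 135.5]
w3 3737 med [530.7 376.7 127.3] lo [519.2 367.3 109.2] hi [543.  381.9 135.6]
```

The knob has moved 49.6 mm on the side camera, so the bar is at its stop; the grip slipped about 5 mm. I'll ease off and release.

Call:
arm_command:
  deltas:
    - {"dx":0,"dy":-0.005,"dz":0,"yaw":0,"jaw":0.2}
    - {"dx":-0.001,"dy":-0.01,"dz":0,"yaw":0,"jaw":0.2}
    - {"dx":-0.001,"dy":-0.0135,"dz":0,"yaw":0,"jaw":0.2}
    - {"dx":-0.001,"dy":-0.0135,"dz":0,"yaw":0,"jaw":0.4}
    - {"dx":-0.001,"dy":-0.0135,"dz":0,"yaw":0,"jaw":0.6}
    - {"dx":-0.001,"dy":-0.0135,"dz":0.0,"yaw":0,"jaw":0.6}
    - {"dx":-0.001,"dy":-0.0135,"dz":0.02,"yaw":0,"jaw":0.6}
    - {"dx":-0.001,"dy":-0.0135,"dz":0.06,"yaw":0,"jaw":0.5}
    - {"dx":0,"dy":-0.014,"dz":0.11,"yaw":0,"jaw":0.5}
    - {"dx":0,"dy":-0.04,"dz":0.153,"yaw":0,"jaw":0.5}
    - {"dx":0,"dy":-0.08,"dz":0.153,"yaw":-8,"jaw":0.5}
    - {"dx":0,"dy":-0.12,"dz":0.153,"yaw":-16,"jaw":0.5}
    - {"dx":0,"dy":-0.16,"dz":0.153,"yaw":-24,"jaw":0.5}
    - {"dx":0,"dy":-0.2,"dz":0.153,"yaw":-32,"jaw":0.5}
    - {"dx":0,"dy":-0.24,"dz":0.153,"yaw":-40,"jaw":0.5}
    - {"dx":0,"dy":-0.28,"dz":0.153,"yaw":-48,"jaw":0.5}
    - {"dx":0.01,"dy":-0.31,"dz":0.153,"yaw":-56,"jaw":0.5}
    - {"dx":0.012,"dy":-0.335,"dz":0.153,"yaw":-64,"jaw":0.5}
    - {"dx":0.012,"dy":-0.345,"dz":0.153,"yaw":-72,"jaw":0.5}
    - {"dx":0.012,"dy":-0.345,"dz":0.153,"yaw":-80,"jaw":0.5}

```text
clock: 10.75
eef_pos: [545.9, 27.4, 250.8]
tool_rot: [3.14, -0.002, 0.232]
force: [0.5, -0.1, -0.3]
width: 43.0
gripper_force: 0.0
```

Call:
arm_command:
  deltas:
    - {"dx":0,"dy":0,"dz":0,"yaw":-8,"jaw":0.5}
    - {"dx":0,"dy":0,"dz":0,"yaw":-10,"jaw":0.5}
    - {"dx":0,"dy":0,"dz":0,"yaw":-10,"jaw":0.5}
    - {"dx":0,"dy":0,"dz":0,"yaw":-10,"jaw":0.5}

```text
clock: 11.15
eef_pos: [545.2, 30.3, 250.4]
tool_rot: [3.142, -0.001, 0.069]
force: [0.6, -0.4, 1.0]
width: 42.8
gripper_force: 0.0
```

Run:
```python
from h import *
s=read_state(); print(s['eef_pos'],s['tool_rot'],s['qpos'],s['width'])
grab('side','d4'); grab('scene','s4'); P=cloud('d4'); I=cv2.imread('pics/d4.png')[:,:,::-1].astype(int)
red=(I[...,0]>150)&(I[...,1]<70)&(I[...,2]<70)&(P[...,2]>115)&(abs(P[...,0]-540)<25)&(P[...,1]>150)&(P[...,1]<300)
print('red',red.sum(),np.nanmedian(P[red],0))
m=(I[...,0]>120)&(I[...,0]-I[...,2]>40)&(P[...,2]>100)&(P[...,2]<137)&(abs(P[...,0]-533)<20)&(P[...,1]>310)&(P[...,1]<400)
print('knob',np.nanmedian(P[m],0))
n0=np.array([-.0605,.905,.4215]); c=np.array([541.3,47,144.8])
x=np.cross([0,0,1],n0); x/=np.linalg.norm(x); up=np.cross(n0,x)
B=(np.abs((P-c)@n0)<6)&(I.min(2)>140); B[:160]=0;B[245:]=0;B[:,:285]=0;B[:,410:]=0
Q=P[B]-c;print('book',np.percentile(Q@x,[.3,99.7]),np.percentile(Q@up,[.3,99.7]),np.median(Q@n0))
```

```text
[545.24962677  30.32435425 250.41411476] [ 3.14156102e+00 -5.42358787e-04  6.91672186e-02] [-0.38782804  0.48446346  0.418632    1.79500554 -0.24174906  0.91215836
 -1.36468923] 42.84440964156893
red 79 [538.78667552 276.51182638 137.78720452]
knob [533.69860149 376.98240728 122.52111932]
book [-125.94106883  118.04114549] [-123.91248529   39.63542441] 0.4067662052054771
```

Call:
arm_command:
  deltas:
    - {"dx":0,"dy":0,"dz":-0.025,"yaw":0,"jaw":0.5}
    - {"dx":0,"dy":0,"dz":-0.05,"yaw":0,"jaw":0.5}
    - {"dx":0,"dy":0,"dz":-0.07,"yaw":0,"jaw":0.5}
    - {"dx":0,"dy":0,"dz":-0.085,"yaw":0,"jaw":0.5}
    - {"dx":0,"dy":0,"dz":-0.093,"yaw":0,"jaw":0.5}
    - {"dx":0,"dy":0,"dz":-0.095,"yaw":0,"jaw":0.5}
    - {"dx":0,"dy":0,"dz":-0.095,"yaw":0,"jaw":0.5}
    - {"dx":0,"dy":0.005,"dz":-0.095,"yaw":0,"jaw":0.5}
    - {"dx":0,"dy":0.01,"dz":-0.095,"yaw":0,"jaw":0.48}
    - {"dx":-0.001,"dy":0.015,"dz":-0.095,"yaw":0,"jaw":0.46}
    - {"dx":-0.001,"dy":0.02,"dz":-0.094,"yaw":0,"jaw":0.44}
    - {"dx":-0.001,"dy":0.025,"dz":-0.093,"yaw":0,"jaw":0.42}
    - {"dx":-0.002,"dy":0.03,"dz":-0.092,"yaw":0,"jaw":0.4}
    - {"dx":-0.002,"dy":0.035,"dz":-0.091,"yaw":0,"jaw":0.38}
    - {"dx":-0.002,"dy":0.04,"dz":-0.09,"yaw":0,"jaw":0.35}
    - {"dx":-0.002,"dy":0.04,"dz":-0.09,"yaw":0,"jaw":0.35}

```text
clock: 12.85
eef_pos: [543.0, 71.3, 160.3]
tool_rot: [-3.141, 0.0, 0.068]
force: [0.4, -0.2, -0.8]
width: 29.4
gripper_force: 0.1
```

Run:
```python
from h import *
s=read_state(); print(s['eef_pos'],s['force'],s['width'])
grab('side','d5'); P=cloud('d5')
M=np.zeros((400,640),bool); M[176:192,305:325]=1; M[176:192,378:395]=1
c,n,r=plane(P[M]); print(c,n,r,np.degrees(np.arcsin(n[2])))
```

```text
[542.96441813  71.27105734 160.33806481] [ 0.38851366 -0.24570393 -0.83786087] 29.360699165888583
[548.62458599  73.03086569 158.49096443] [-0.06415587  0.97445051  0.21524458] 1.339247602998101 12.429876685710918
```

The push is working: the book now stands at 12.4°. I'll continue to near vertical and close.

Call:
arm_command:
  deltas:
    - {"dx":0,"dy":0.005,"dz":0.001,"yaw":0,"jaw":0.3}
    - {"dx":-0.001,"dy":0.01,"dz":0.002,"yaw":0,"jaw":0.26}
    - {"dx":-0.001,"dy":0.015,"dz":0.003,"yaw":0,"jaw":0.22}
    - {"dx":-0.001,"dy":0.018,"dz":0.003,"yaw":0,"jaw":0.2}
    - {"dx":-0.001,"dy":0.02,"dz":0.003,"yaw":0,"jaw":0.18}
    - {"dx":-0.001,"dy":0.02,"dz":0.003,"yaw":0,"jaw":0.1}
    - {"dx":-0.001,"dy":0.02,"dz":0.003,"yaw":0,"jaw":0}
    - {"dx":-0.001,"dy":0.02,"dz":0.003,"yaw":0,"jaw":0}
    - {"dx":-0.001,"dy":0.02,"dz":0.003,"yaw":0,"jaw":0}

```text
clock: 13.8
eef_pos: [541.9, 92.0, 163.3]
tool_rot: [-3.139, 0.0, 0.067]
force: [0.4, 5.5, 0.4]
width: 7.7
gripper_force: 58.4
```

```bash
cat > bk.py <<'E'
from h import *
import sys
def book(name,rows):
    s=read_state(); print(np.round(s['eef_pos'],1),np.round(s['force'],1),s['width'],s['gripper_force'])
    grab('side',name); P=cloud(name); I=cv2.imread(f'pics/{name}.png')[:,:,::-1].astype(int)
    M=np.zeros((400,640),bool); M[rows[0]:rows[1],rows[2]:rows[3]]=1
    M&=(I.min(2)>110); c,n,r=plane(P[M]); print(np.round(c,1),n,r,'lean',np.degrees(np.arcsin(n[2])),'az',np.degrees(np.arctan2(n[1],n[0])))
    x=np.cross([0,0,1],n); x/=np.linalg.norm(x); up=np.cross(n,x)
    B=(np.abs((P-c)@n)<4)&(I.min(2)>110)
    Q=P[B]; q=Q-c; k=(abs(q@x)<180)&(abs(q@up)<180); q=q[k]; e=np.percentile(q@x,[.3,99.7]); f=np.percentile(q@up,[.3,99.7]); print('ext',e,f,'mid top',c+x*e.mean()+up*f[1],'mid bottom',c+x*e.mean()+up*f[0])
E
python3 -c "
from bk import *
book('d6',(170,200,300,330))"
```

```text
[541.9  92.  163.3] [0.4 5.5 0.4] 7.736084963499018 58.369733691215515
[620.8  89.5 163.3] [ 0.62806321 -0.29249033  0.72110055] 9.812510274418688 lean 46.14541914996497 az -24.971492652091257
ext [-15.90154099  33.43816915] [-97.11760077 138.8168328 ] mid top [533.71727399 139.70380313 259.4913994 ] mid bottom [687.9453941   67.87944935  96.02884676]
```

Call:
arm_command:
  deltas:
    - {"dx":0,"dy":0,"dz":0.008,"yaw":0,"jaw":0}
    - {"dx":0,"dy":0,"dz":0.025,"yaw":0,"jaw":0}
    - {"dx":0,"dy":0,"dz":0.045,"yaw":0,"jaw":0}
    - {"dx":0,"dy":0,"dz":0.07,"yaw":0,"jaw":0}
    - {"dx":0,"dy":0,"dz":0.095,"yaw":0,"jaw":0}
    - {"dx":0,"dy":0,"dz":0.12,"yaw":0,"jaw":0}
    - {"dx":0,"dy":-0.01,"dz":0.135,"yaw":0,"jaw":0}
    - {"dx":-0.003,"dy":-0.03,"dz":0.14,"yaw":-1,"jaw":0}
    - {"dx":-0.006,"dy":-0.055,"dz":0.14,"yaw":-2,"jaw":0}
    - {"dx":-0.01,"dy":-0.085,"dz":0.14,"yaw":-3,"jaw":0}
    - {"dx":-0.014,"dy":-0.115,"dz":0.14,"yaw":-4,"jaw":0}
    - {"dx":-0.018,"dy":-0.145,"dz":0.14,"yaw":-5,"jaw":0}
    - {"dx":-0.022,"dy":-0.175,"dz":0.14,"yaw":-6,"jaw":0}
    - {"dx":-0.026,"dy":-0.205,"dz":0.14,"yaw":-7,"jaw":0}
    - {"dx":-0.03,"dy":-0.23,"dz":0.14,"yaw":-8,"jaw":0}
    - {"dx":-0.033,"dy":-0.25,"dz":0.14,"yaw":-9,"jaw":0}
    - {"dx":-0.035,"dy":-0.262,"dz":0.14,"yaw":-9,"jaw":0}
    - {"dx":-0.0355,"dy":-0.267,"dz":0.14,"yaw":-9,"jaw":0}
    - {"dx":-0.0355,"dy":-0.267,"dz":0.14,"yaw":-9,"jaw":0}
    - {"dx":-0.0355,"dy":-0.267,"dz":0.14,"yaw":-9,"jaw":0}

```text
clock: 15.85
eef_pos: [506.6, -176.0, 303.0]
tool_rot: [-3.141, 0.001, -0.09]
force: [-0.3, 1.1, -2.2]
width: 7.5
gripper_force: 58.8
```

Run:
```python
from h import *
s=read_state(); print(s['eef_pos'],s['force'],s['width'],s['tool_rot'])
grab('side','d7'); P=cloud('d7'); I=cv2.imread('pics/d7.png')[:,:,::-1].astype(int)
B=(I.min(2)>100)&(P[...,2]>160)&(P[...,2]<345)&(P[...,1]>-200)&(P[...,1]<-150)
v,u=np.where(B); print(len(u),np.percentile(u,[1,99]),np.percentile(v,[1,99]))
c,n,r=plane(P[B]); print(c,n,r,'lean',np.degrees(np.arcsin(n[2])),'az',np.degrees(np.arctan2(n[1],n[0])))
Q=P[B&(abs((P-c)@n)<3)]; x=np.cross([0,0,1],n); x/=np.linalg.norm(x)
e=np.percentile((Q-c)@x,[.3,99.7]); print(e,'mid',c+x*e.mean(),'z',np.percentile(Q[:,2],[.3,99.7]))
cv2.imwrite('pics/d7c.png',cv2.resize(cv2.imread('pics/d7.png')[60:260,220:480],None,fx=2,fy=2))
```

```text
[ 506.56070093 -175.95212236  303.01677123] [-0.27772021  1.14536576 -2.21693771] 7.480122847187106 [-3.14077195e+00  5.83146694e-04 -8.95300298e-02]
5641 [ 90. 409.] [ 76. 138.]
[ 499.35755083 -169.69337319  254.65095745] [0.08148363 0.99665526 0.00622205] 1.3778515948289702 lean 0.3564994160331312 az 85.32605916904286
[-129.04334838  113.89416496] mid [ 506.90695362 -170.3105904   254.65095745] z [171.8020411  335.73284735]
```

View pics/d7c.png

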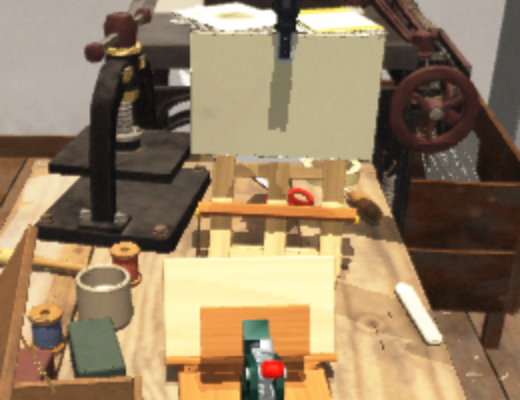

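The crop shows the book hanging upright and level over the rest, roughly centred, with the open clamp in front. I'll lower it.

Call:
arm_command:
  deltas:
    - {"dx":0,"dy":0,"dz":-0.01,"yaw":0,"jaw":0}
    - {"dx":0,"dy":0,"dz":-0.025,"yaw":0,"jaw":0}
    - {"dx":0,"dy":0,"dz":-0.04,"yaw":0,"jaw":0}
    - {"dx":0,"dy":0,"dz":-0.052,"yaw":0,"jaw":0}
    - {"dx":0,"dy":0,"dz":-0.06,"yaw":0,"jaw":0}
    - {"dx":0,"dy":0,"dz":-0.066,"yaw":0,"jaw":0}
    - {"dx":0,"dy":0,"dz":-0.071,"yaw":0,"jaw":0}
    - {"dx":0,"dy":0,"dz":-0.075,"yaw":0,"jaw":0}
    - {"dx":0,"dy":0,"dz":-0.077,"yaw":0,"jaw":0}
    - {"dx":0,"dy":0,"dz":-0.077,"yaw":0,"jaw":0}

```text
clock: 16.9
eef_pos: [506.5, -177.0, 226.3]
tool_rot: [-3.142, -0.0, -0.091]
force: [0.1, 0.6, -2.8]
width: 7.9
gripper_force: 58.9
```

Call:
arm_command:
  deltas:
    - {"dx":0,"dy":-0.001,"dz":-0.002,"yaw":0,"jaw":0}
    - {"dx":0,"dy":-0.002,"dz":-0.004,"yaw":0,"jaw":0}
    - {"dx":0,"dy":-0.003,"dz":-0.005,"yaw":0,"jaw":0}
    - {"dx":0,"dy":-0.003,"dz":-0.005,"yaw":0,"jaw":0}

```text
clock: 17.3
eef_pos: [506.9, -180.7, 221.7]
tool_rot: [3.141, -0.001, -0.091]
force: [0.3, -0.7, -0.3]
width: 8.0
gripper_force: 59.3
```

Call:
arm_command:
  deltas:
    - {"dx":0,"dy":0,"dz":-0.001,"yaw":0,"jaw":0}
    - {"dx":0,"dy":0,"dz":-0.002,"yaw":0,"jaw":0}
    - {"dx":0,"dy":0,"dz":-0.002,"yaw":0,"jaw":0}

```text
clock: 17.6
eef_pos: [507.2, -181.6, 220.8]
tool_rot: [3.14, -0.003, -0.091]
force: [-1.2, -0.7, 8.5]
width: 7.1
gripper_force: 60.5
```

Contact is felt at book bottom z≈90, which agrees with the seen ledge. Next I open slightly and let the book lean back, cradled between the fingers.

Call:
arm_command:
  deltas:
    - {"dx":0,"dy":-0.003,"dz":0,"yaw":0,"jaw":0.14}
    - {"dx":0,"dy":-0.008,"dz":0,"yaw":0,"jaw":0.19}
    - {"dx":-0.001,"dy":-0.013,"dz":0,"yaw":0,"jaw":0.22}
    - {"dx":-0.0015,"dy":-0.018,"dz":0,"yaw":0,"jaw":0.23}
    - {"dx":-0.002,"dy":-0.024,"dz":-0.001,"yaw":0,"jaw":0.25}
    - {"dx":-0.0025,"dy":-0.03,"dz":-0.002,"yaw":0,"jaw":0.26}
    - {"dx":-0.003,"dy":-0.036,"dz":-0.003,"yaw":0,"jaw":0.28}
    - {"dx":-0.0035,"dy":-0.042,"dz":-0.0045,"yaw":0,"jaw":0.3}
    - {"dx":-0.0035,"dy":-0.042,"dz":-0.0045,"yaw":0,"jaw":0.3}

```text
clock: 18.5
eef_pos: [502.7, -223.3, 214.7]
tool_rot: [3.141, 0.0, -0.092]
force: [-0.4, -0.3, 0.1]
width: 25.8
gripper_force: 0.3
```

```bash
cat > q.py <<'E'
from h import *
import sys
def q(name):
    s=read_state(); print(np.round(s['eef_pos'],1),np.round(s['force'],1),s['width'])
    grab('side',name); P=cloud(name); I=cv2.imread(f'pics/{name}.png')[:,:,::-1].astype(int)
    B=(I.min(2)>90)&(P[...,2]>110)&(P[...,2]<300)&(P[...,1]>-300)&(P[...,1]<-140)&(abs(P[...,0]-506)<135)
    c,n,r=plane(P[B]); print(c,n,r,'lean',np.degrees(np.arcsin(n[2])),'az',np.degrees(np.arctan2(n[1],n[0])))
    Q=P[B&(abs((P-c)@n)<3)]; x=np.cross([0,0,1],n); x/=np.linalg.norm(x); up=np.cross(n,x)
    e=np.percentile((Q-c)@x,[.3,99.7]); f=np.percentile((Q-c)@up,[.3,99.7]); print(len(Q),e,f,'midtop',c+x*e.mean()+up*f[1],'z',np.percentile(Q[:,2],[.3,99.7]))
    cc=np.array([504.07,-204.3,116.72]);nn=np.array([.07415,.81661,.57241]); print('dist to slat plane',np.percentile((Q-cc)@nn,[2,50,98]))
q(sys.argv[1])
E
python3 q.py d8
```

```text
[ 502.7 -223.3  214.7] [-0.4 -0.3  0.1] 25.783537222244075
[ 504.17542567 -205.0182163   176.90876766] [0.0886271  0.94680026 0.3093776 ] 1.5235917066721536 lean 18.021725709014405 az 84.65229907762001
3643 [-122.33221323  120.82408751] [-69.92538398  71.31992856] midtop [ 502.86977844 -227.05724477  244.72968869] z [110.43442448 244.8052082 ]
dist to slat plane [13.84466477 33.69393543 54.19798457]
```

Right on plan: leaning 18°, az 84.7, as intended. Continuing down to 35°.

Call:
arm_command:
  deltas:
    - {"dx":-0.0005,"dy":-0.006,"dz":-0.0015,"yaw":0,"jaw":0.32}
    - {"dx":-0.001,"dy":-0.012,"dz":-0.003,"yaw":0,"jaw":0.34}
    - {"dx":-0.0015,"dy":-0.018,"dz":-0.005,"yaw":0,"jaw":0.36}
    - {"dx":-0.002,"dy":-0.025,"dz":-0.008,"yaw":0,"jaw":0.39}
    - {"dx":-0.0025,"dy":-0.031,"dz":-0.0105,"yaw":0,"jaw":0.41}
    - {"dx":-0.003,"dy":-0.037,"dz":-0.013,"yaw":0,"jaw":0.43}
    - {"dx":-0.0035,"dy":-0.042,"dz":-0.0155,"yaw":0,"jaw":0.46}
    - {"dx":-0.004,"dy":-0.047,"dz":-0.018,"yaw":0,"jaw":0.48}
    - {"dx":-0.004,"dy":-0.047,"dz":-0.018,"yaw":0,"jaw":0.5}
    - {"dx":-0.004,"dy":-0.047,"dz":-0.018,"yaw":0,"jaw":0.52}
    - {"dx":-0.004,"dy":-0.047,"dz":-0.018,"yaw":0,"jaw":0.52}

```text
clock: 19.65
eef_pos: [499.2, -268.6, 196.9]
tool_rot: [-3.141, -0.0, -0.09]
force: [-0.1, 0.1, 0.8]
width: 44.2
gripper_force: 0.0
```

```bash
python3 q.py d9
```

```text
[ 499.2 -268.6  196.9] [-0.1  0.1  0.8] 44.17960961030699
[ 501.56451535 -228.44737521  163.98633697] [0.07741593 0.81722972 0.57108875] 1.465594243201302 lean 34.82618239541447 az 84.58853629343075
3282 [-123.23732871  119.79668067] [-66.03730433  72.51687015] midtop [ 499.37156185 -269.83860775  223.51458904] z [110.28536346 223.32444237]
dist to slat plane [4.32131648 7.0768971  9.90596182]
```

Call:
arm_command:
  deltas:
    - {"dx":0,"dy":0,"dz":0.0,"yaw":0,"jaw":0.6}
    - {"dx":0,"dy":0,"dz":0.0,"yaw":0,"jaw":0.65}
    - {"dx":0,"dy":0,"dz":0.005,"yaw":0,"jaw":0.65}
    - {"dx":0,"dy":0,"dz":0.02,"yaw":0,"jaw":0.65}
    - {"dx":0,"dy":0,"dz":0.045,"yaw":0,"jaw":0.65}
    - {"dx":0,"dy":0,"dz":0.08,"yaw":0,"jaw":0.65}
    - {"dx":0,"dy":0,"dz":0.12,"yaw":0,"jaw":0.65}
    - {"dx":0,"dy":0,"dz":0.15,"yaw":0,"jaw":0.65}
    - {"dx":0,"dy":0,"dz":0.15,"yaw":0,"jaw":0.65}
    - {"dx":0,"dy":0,"dz":0.15,"yaw":0,"jaw":0.65}

```text
clock: 20.7
eef_pos: [499.1, -268.9, 347.4]
tool_rot: [3.141, -0.001, -0.091]
force: [0.1, 0.1, -1.8]
width: 55.6
gripper_force: 0.0
```

```bash
python3 q.py d10
python3 - <<'E'
from h import *
grab('scene','s10'); a=cv2.imread('pics/s10.png')[120:400,190:490]; b=cv2.imread('pics/d10.png')[100:300,220:480]
cv2.imwrite('pics/fin.png',np.hstack([cv2.resize(a,(400,373)),cv2.resize(b,(400,373))]))
P=cloud('d10'); I=cv2.imread('pics/d10.png')[:,:,::-1].astype(int)
red=(I[...,0]>150)&(I[...,1]<70)&(I[...,2]<70)&(P[...,2]>115)&(abs(P[...,0]-540)<25)&(P[...,1]>150)&(P[...,1]<300)
print('red',np.nanmedian(P[red],0))
E
```

```text
[ 499.1 -268.9  347.4] [ 0.1  0.1 -1.8] 55.58507610538712
[ 501.49648233 -230.59093886  166.60232164] [0.07536204 0.81264494 0.5778657 ] 1.5275779874045763 lean 35.300567217497566 az 84.7017300654119
3352 [-122.81889425  120.18886051] [-69.72483271  69.23300791] midtop [ 499.11157838 -270.54881699  223.1055858 ] z [110.40769193 223.46817526]
dist to slat plane [4.02185031 6.8708862  9.71077486]
red [538.75363172 276.16520563 139.2100511 ]
```

View pics/fin.png

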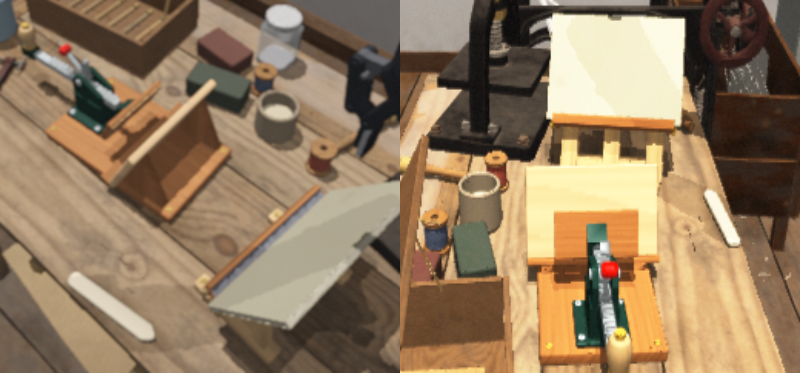

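The final crops show the book leaning flat on the slats behind the lip at 35°, about centred. The clamp is open with the pawl thrown over and the bystanders have not moved. I'll hand it in.

```bash
python3 -c "
from cell import *
print(finish_job())"
```

```text
the job is handed in; nothing more can be done
None
```

I've handed the job in at about 21 s: the pawl is thrown over and clear, the bar is drawn back to its stop (the knob measured 49.6 mm of travel), and the book leans flat on the rest behind the lip, centred to within about 2 mm, with the bystanders unmoved.

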